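# Load the sample vial into the photometer

## Task

Stand the tall amber vial in the photometer's vial carrier and press it gently straight down until the carrier snaps past its force peak and stays latched down when you let go. Then slide the black light hood fully over the vial without forcing it against the vial, let go of it, and leave everything else on the bench where it is.

Things in the scene. Friction and masses are not known exactly. Their poses are not given: they have to be found in the camera images.
- photometer: White bench photometer, a box 170 (x) x 280 (y) x 80 mm high, fixed to the bench, its flat top (the deck) 80 mm above its origin. Origin: centre of the underside; z up; its -x side (with the dark display) faces the robot at yaw 0. A round 40 mm well goes down through the deck at x = 0, y = -65 mm in this frame; the vial carrier moves up and down in it. The black light hood stands on the deck on the +y side.
- carrier_seat (a point): Centre of the inside floor of the vial carrier, a grey round cup standing upright in the well (z up): inner diameter 29 mm, 45 mm deep, wall 3 mm, rim 2 mm above the deck while the carrier is up. Moves down with the carrier. Pressing on it with 18 N or more, as at the bottom stop, damages it.
- carrier (a joint): Carrier's way down, m: 0 = up. Pressed through the vial it resists with 1 to 10 N at once, peaks at 5 to 11 N within 8 mm, then yields to about 0 N at the snap point, drops 2 to 3 mm by itself to a hard stop and stays latched. Let go sooner, it springs back to 0. The snap point differs each time, 6 to 23 mm down, and must be felt.
- vial_mid (a point): Centre (half-way up, on the axis) of the tall amber vial: 80 mm high, glass body 25 mm in diameter with a bevelled foot, flat white cap 27 mm in diameter and 18 mm high at its top; about 60 g; z along its axis. Starts upright on the bench. Stood in the carrier, its cap top is 37 mm above the deck with the carrier up, 12 to 29 mm with it latched down.
- hood (a joint): How far the light hood has been slid, m: 0 = fully open, 0.125 = fully home over the well (end stop). It slides towards the photometer's -y and drags with about 1.5 N, staying where it is left. It starts between 0 and 0.015.
- hood_rib (a point): Centre of the grip rib on the black light hood: rib 44 (x) x 12 (y) x 22 mm high, its centre 51 mm above the deck. The hood below is 76 (x) x 72 (y) x 38 mm high, centred under the rib; +y side a flat closed wall to push on, 36 mm behind the rib's centre; -y side open. Inside it is 62 mm wide (x), its roof 33 mm above the deck, so it clears the vial only when that is latched down.
- short_vial_mid (a point): Centre of a short amber vial, 50 mm high and otherwise like the tall one. Not to be moved.
- jar_mid (a point): Centre of a squat amber jar, 62 mm high, 54 mm in diameter, white lid. Not to be moved.
- beaker: Glass beaker, 70 mm in diameter, 90 mm high; origin at the centre of its underside. Not to be moved.
- basket: Lilac plastic basket, 200 x 260 x 50 mm, fixed to the bench, origin at the centre of its underside.
- wash_bottle: White wash bottle, 64 mm in diameter, 150 mm high, standing in the basket; origin at the centre of its underside. Not to be moved.
- drop_bottle: Clear dropper bottle, 40 mm in diameter, 85 mm high, standing in the basket; origin at the centre of its underside. Not to be moved.
- spatula: Flat steel laboratory spatula 155 mm long, 14 mm wide lying on the bench. Not to be moved.
There are look-alikes about, which are no part of the job. Leave any purple look-alike of the part that bears vial_mid alone.

How it is judged (in metres and radians):
On the way, in this order (a step that is already met when the one before it is completed fails the run):
1. the tall vial stands in the carrier, on its floor, while the carrier is still up (distance between vial_mid and carrier_seat below 0.0425 m and horizontal distance between vial_mid and carrier_seat below 0.006 m and angle between vial_mid's own z axis and vertical below 0.15 rad and value of joint carrier below 0.005 m), for 0.05 s.
2. the carrier has snapped down and stays latched with the gripper off the vial, the hood still short of home (value of joint carrier above 0.0075 m and contact force between each of the arm, the fingers and vial below 0.1 N and value of joint hood below 0.1 m), for 0.2 s.
At the end, for the whole second after the job is handed in: The tall vial stands in the carrier (on its floor within 2.5 mm, within 6 mm sideways, leaning less than 0.15 rad), the carrier is latched down (joint above 7.5 mm with nothing pressing it), the hood is home (joint above 121 mm) and still (value of joint carrier above 0.0075 m and value of joint hood above 0.121 m and distance between vial_mid and carrier_seat below 0.0425 m and horizontal distance between vial_mid and carrier_seat below 0.006 m and angle between vial_mid's own z axis and vertical below 0.15 rad and linear speed of hood below 0.01 m/s); the robot touches nothing.
It fails at once if the carrier is pressed with 18 N or more (contact force between vial and photometer above 18 N or contact force between the fingers and carrier above 18 N).
It fails at once if the hood is forced against the vial (over 6 N) (contact force between hood and vial above 6 N).
It fails at once if another thing on the bench is moved by more than 30 mm (distance of any of short_vial_mid, jar_mid, beaker, wash_bottle, drop_bottle, spatula from where it was at the start of the episode above 0.03 m).
It also fails if it takes over 72 s, if anything falls off the work surface, if the arm or the gripper's body presses on something with over 40 N, if the wrist force passes 120 N, or if a joint passes its speed limit or range.

## Robot

A 7-joint arm with a two-finger parallel gripper is mounted at the origin on the work surface. World frame = base frame: x ahead of the robot, y to its left, z up, the work surface at z = 0. Lengths are in mm, angles in rad, forces in N, time in s.
With the tool pointing down it reaches from about 350 to 900 mm from the base axis. Payload 19.9 kg.
Tool frame: the origin (TCP) lies on the mounting face of the last link; the fingertips stand 199 mm ahead of it and the grasp point (between the pads) lies 180 mm ahead of it; z points along the fingers, y is the line along which they close (so a half turn about z gives the same grasp; the last joint's range is limited). The gripper opens to 94 mm and grips with 3 to 60 N. Pads are 16 mm wide; open, the fingers measure 119 mm over their backs; the gripper's body (75 mm by 177 mm) begins 78 mm behind the grasp point.
Start: joints at [1.272, 0.417, -0.01, 1.614, 0.005, 1.111, -0.053], TCP at [159.352, -604.339, 404.625] pointing down, gripper open.
Joint ranges: [-2.81, 2.81], [-0.39, 2.02], [-1.27, 1.25], [0.06, 2.57], [-1.19, 4.33], [0.19, 2], [-2.82, 2.82]. Speed limits (rad/s): [1.89, 1.89, 2.39, 2.39, 3.01, 3.01, 3.01].

## Interface

Orientations are given as a rotation vector (axis times angle).
In Python, from cell import read_state, cams, order gives the robot as it stands. The module is installed in compiled form; this text tells all that it offers.
- The arm moves only by the tool move_arm, never from a script. Its argument "rows" is a list of rows, each an object of numbers: "dx", "dy", "dz": the shift along the tool's x, y, z in cm; "yaw": the turn about the tool's z in rad. In form: [{"dx": .., "dy": .., "dz": .., "yaw": ..}, ...]. A call has 1 to 5 rows; each row is the pose to reach, as a shift and turn from the pose commanded when the call began, along the tool's axes at that moment; what a row does not reach only later rows make up. A row lasts 1/8 s, in which the tool goes at most 62.5 mm and 10.7 degrees, less where a joint would pass 70% of its speed; a pose out of reach is approached as far as the arm can. A call with a gripper value outside its range is refused whole. "grip" is the opening in per cent of the stroke, from 0 (shut) to 100 (fully open), set as the call begins (left out, the last holds). The fingers move at their own pace and stop on an object; "newtons" is the grip in N (left out, the last holds). Time passes only in rows, so rows that repeat a pose let the fingers close. It gives the time, the measured TCP pose, the force, the opening and the grip force at its end, in the units of the state.
- read_state(): the state, without advancing time (a new reading comes with each control period).
- cams.snapshot(name): name is "side" or "top"; returns a dict with "image" (384x512x3 uint8, red, green, blue), "range_z" (384x512 float32, mm along the optical axis (not along the pixel's ray), 0 where there is no reading), "fx", "fy", "cx", "cy" (pixels), "dist" ([k1, k2, p1, p2, k3] as OpenCV has them; the pictures are not rectified), "rvec" (rotation vector, rad) and "tvec" (3), from world to camera coordinates, as OpenCV has them. Camera axes: x right, y down, z forward; pixel columns grow to the right and rows downward; lengths in mm; the calibration is good to about 2 mm. A picture is of the moment at which its call begins.
- order.sign_off(): hands the job in; it is judged then, once.
The state is a dict: "t": time; "joints": joint angles; "dq": joint speeds; "tau": joint torques, N m; "ee_pos": TCP position; "ee_rot": TCP orientation; "contact_force": force on the tool from outside, world axes, zero at the start; "wrist_torque": the same for the moment, N m; "gripper_width": opening from 0.0 (shut) to 1.0 (fully open); "grasp_force": force on a finger pad.
Only numpy, scipy, OpenCV 4.12 (cv2) and the standard library are available. Lean on these libraries where they do the work, as an engineer would, in place of code of your own. Each camera call takes 0.05 s, during which the arm holds its last target. There are 200 camera calls.

## Working session

There is one attempt and no reset: what is moved stays moved. The work goes in short steps, Python scripts to look and compute and a tool call to move; the robot and the scene stay as the last step left them, time stands still between calls to the robot, and variables do not carry over. Pictures are saved under pics/ and viewed, at most 10 in all, crops included, and the job is handed in when it is done.

Besides the shell and the picture viewer there is one more tool, called as a command line: name --argument value ..., lists and objects as JSON in quotes. move_arm: Moves the arm, as the interface text tells. Its arguments: {"type":"object","properties":{"rows":{"type":"array","items":{"type":"object","properties":{"dx":{"type":"number"},"dy":{"type":"number"},"dz":{"type":"number"},"yaw":{"type":"number"}}}},"grip":{"type":"number"},"newtons":{"type":"number"}},"required":["rows"]}

```bash
mkdir -p pics; cat > h.py <<'E'
import numpy as np, cv2
from cell import read_state, cams, order
def snap(n,f=None):
    s=cams.snapshot(n)
    if f: cv2.imwrite(f'pics/{f}.png',s['image'][:,:,::-1])
    s['K']=np.array([[s['fx'],0,s['cx']],[0,s['fy'],s['cy']],[0,0,1]]);s['R']=cv2.Rodrigues(np.array(s['rvec'],float))[0]
    s['t']=np.array(s['tvec'],float).ravel();s['D']=np.array(s['dist'],float);return s
def ray(s,u,v):
    p=cv2.undistortPoints(np.array([[[u,v]]],float),s['K'],s['D'])[0,0]
    return -s['R'].T@s['t'], s['R'].T@np.array([p[0],p[1],1])
def plane(s,u,v,z):
    c,d=ray(s,u,v);return c+d*(z-c[2])/d[2]
def depth(s,u,v):
    c,d=ray(s,u,v);return c+d*float(s['range_z'][int(v),int(u)])
def cloud(s):
    v,u=np.mgrid[0:384,0:512];p=cv2.undistortPoints(np.dstack([u,v]).reshape(-1,1,2).astype(float),s['K'],s['D']).reshape(-1,2)
    z=s['range_z'].reshape(-1,1);P=(np.hstack([p,np.ones((len(p),1))])*z-s['t'])@s['R'];return P.reshape(384,512,3)
def proj(s,P): return cv2.projectPoints(np.array([P],float),np.array(s['rvec'],float),s['t'],s['K'],s['D'])[0].ravel()
E
python3 - <<'E'
from h import *
import numpy as np
a=snap('top');b=snap('side')
im=np.hstack([a['image'],b['image']])
cv2.imwrite('pics/a.png',a['image'][:,:,::-1]);cv2.imwrite('pics/b.png',b['image'][:,:,::-1])
for s in(a,b):print(-s['R'].T@s['t'],s['R'][2],s['fx'])
print(read_state())
E
```

```text
[ 329.38269604   45.92160083 1659.75610068] [ 0.14867885  0.0064948  -0.98886421] 409.9925023958205
[ 359.80009193  997.2856205  1175.05932849] [ 0.15841964 -0.6686136  -0.7265391 ] 475.8259911540099
{'t': 0.1, 'joints': array([ 1.2714933 ,  0.41791079, -0.01029941,  1.61410266,  0.00471327,
        1.11068263, -0.05300679]), 'dq': array([ 6.13831069e-04, -1.80473016e-03,  1.21033921e-05, -4.94167975e-04,
        8.78777730e-04,  1.18813121e-03,  1.00810598e-03]), 'tau': array([ 1.25733142e-03, -8.52575827e+01,  6.40532076e-01, -4.26696610e+01,
       -4.87619836e-02,  1.63571443e-02,  9.00933105e-05]), 'ee_pos': array([ 159.32097832, -604.23243325,  404.09467926]), 'ee_rot': array([-3.11448280e+00, -4.03705899e-01,  3.69741995e-04]), 'contact_force': array([ 0.42642098, -0.28892651, -0.39372581]), 'wrist_torque': array([ 0.00264986, -0.03233862, -0.03394115]), 'grasp_force': 0.0, 'gripper_width': 0.9948507154225062}
```

View pics/a.png

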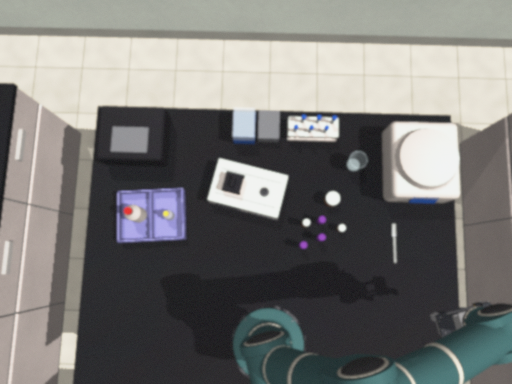

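View pics/b.png

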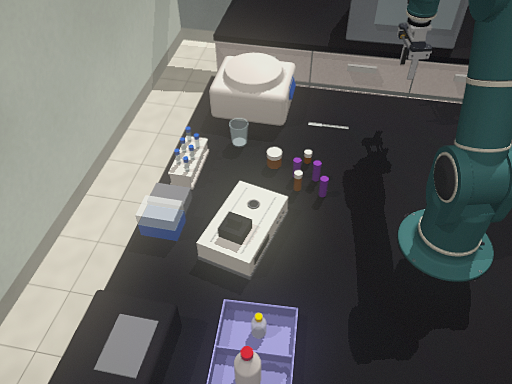

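Top view: the white-capped vials are at (307,223) and (342,228), the jar at (333,199), and the purple look-alikes at (322,219), (322,237) and (304,245). The photometer well is at (264,191) and the hood at (231,183). In the side view the two amber vials are at (298,180) and (308,156). I'll measure both and enlarge a crop.

```bash
python3 - <<'E'
from h import *
a=snap('top');b=snap('side')
def tri(ua,ub):
    c1,d1=ray(a,*ua);c2,d2=ray(b,*ub);d1/=np.linalg.norm(d1);d2/=np.linalg.norm(d2)
    A=np.array([d1,-d2]).T;x=np.linalg.lstsq(A,c2-c1,rcond=None)[0];p,q=c1+d1*x[0],c2+d2*x[1];return ((p+q)/2).round(1),round(float(np.linalg.norm(p-q)),1)
def blobs(s,box):
    h=cv2.cvtColor(s['image'],cv2.COLOR_RGB2HSV);x0,y0,x1,y1=box
    m=((h[...,2]>130)&(h[...,1]<70)).astype(np.uint8);k=np.zeros_like(m);k[y0:y1,x0:x1]=1
    n,l,st,c=cv2.connectedComponentsWithStats(m*k);return [c[i] for i in range(1,n) if st[i,4]>8]
A=blobs(a,(295,185,355,250));B=blobs(b,(262,140,330,200))
print([x.round(1) for x in A],[x.round(1) for x in B])
for p in A:
  for q in B:
    r=tri(p,q)
    if r[1]<12:print(p.round(1),q.round(1),r)
C=cloud(a)
for p in A:
  u,v=p.round().astype(int);print('depth',C[v,u].round(1))
# photometer deck
P=C.reshape(-1,3);m=((C[...,2]>70)&(C[...,2]<90)).astype(np.uint8);k=np.zeros_like(m);k[150:225,200:295]=1;m*=k
h=cv2.cvtColor(a['image'],cv2.COLOR_RGB2HSV);m2=m&(h[...,2]>140)
w=np.argwhere(m2);print('deck z',np.median(C[m2>0][:,2]))
m3=cv2.morphologyEx(((h[...,2]>140)&(k>0)).astype(np.uint8),cv2.MORPH_OPEN,np.ones((3,3)))
cs=max(cv2.findContours(m3,cv2.RETR_EXTERNAL,cv2.CHAIN_APPROX_NONE)[0],key=cv2.contourArea)
q=np.array([plane(a,*x[0],80)[:2] for x in cs],np.float32);r=cv2.minAreaRect(q);print('rect',r,cv2.boxPoints(r).round(1).tolist())
m4=((h[...,2]<100)).astype(np.uint8);pm=np.zeros_like(m4);cv2.drawContours(pm,[cs],-1,1,-1)
n,l,st,c=cv2.connectedComponentsWithStats(m4*pm)
for i in range(1,n):
  if st[i,4]>15:print('dark',c[i].round(1),st[i,4],plane(a,*c[i],80).round(1),'med z',np.median(C[l==i][:,2]))
mh=(C[...,2]>133)&(k>0);print('rib',C[mh].mean(0).round(1),mh.sum(),C[mh][:,2].max())
mh=(C[...,2]>105)&(C[...,2]<128)&(k>0)
mh=(C[...,2]>105)&(k>0);r=cv2.minAreaRect(C[mh][:,:2].astype(np.float32));print('hood',r,mh.sum())
for n,s,bx in(('ta',a,(290,185,360,255)),('sb',b,(255,135,335,205))):
  x0,y0,x1,y1=bx;im=cv2.resize(s['image'][y0:y1,x0:x1,::-1],None,fx=5,fy=5,interpolation=cv2.INTER_CUBIC);cv2.imwrite(f'pics/{n}.png',im)
i1=cv2.imread('pics/ta.png');i2=cv2.imread('pics/sb.png');i1=cv2.resize(i1,(350,350));i2=cv2.resize(i2,(400,350));cv2.imwrite('pics/crop.png',np.hstack([i1,i2]))
E
```

```text
[array([332.7, 197.8]), array([306.2, 222. ]), array([341.6, 227.4])] [array([273.9, 152.8]), array([307.7, 152.8]), array([297.8, 173.6]), array([272. , 195.2])]
[332.7 197.8] [273.9 152.8] (array([ 573.2, -243.2,   52.4]), 3.9)
[306.2 222. ] [297.8 173.6] (array([ 472.5, -137.3,   71.1]), 3.8)
[341.6 227.4] [307.7 152.8] (array([ 457.8, -280.7,   40.6]), 3.8)
depth [ 568.5 -242.1   65.4]
depth [ 470.  -135.7   77.9]
depth [ 456.4 -279.4   54.6]
deck z 80.57786586033987
rect ((598.9512939453125, 94.3394775390625), (286.77362060546875, 177.54562377929688), 76.98153686523438) [[480.20001220703125, -25.399999618530273], [653.0999755859375, -65.4000015258789], [717.7000122070312, 214.0], [544.7999877929688, 254.0]]
dark [232.3 182.5] 305 [616.8 154.6  80. ] med z 120.75336381411276
dark [263.7 191.1] 24 [585.8  31.   80. ] med z 39.73468817563031
rib [504.4 109.7 720.2] 63 1659.7561006750875
hood ((489.70111083984375, 124.90983581542969), (345.46795654296875, 91.74078369140625), 11.357346534729004) 403
```

View pics/crop.png

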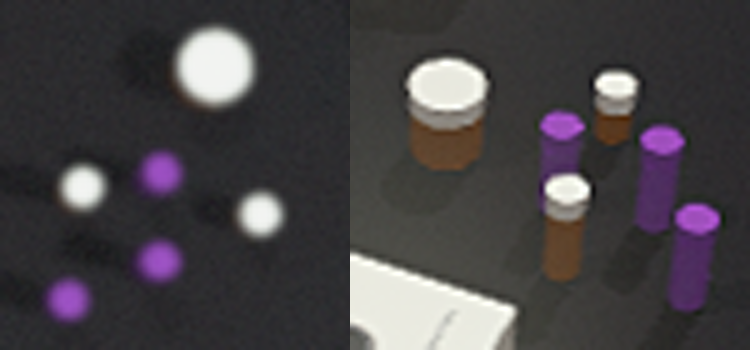

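The two candidates are the white-capped amber vials at top (306,222), whose cap stands about 78 mm high, and top (342,227), at about 55 mm. The first is the tall one: the crop shows its long body, and it is amber with a white cap where the look-alikes are purple. I'll start the approach now.

move_arm --rows '[{"dx":4.2,"dy":-3.7,"yaw":-0.12},{"dx":8.4,"dy":-7.4,"yaw":-0.24},{"dx":12.6,"dy":-11.1,"yaw":-0.36},{"dx":16.8,"dy":-14.8,"yaw":-0.48},{"dx":21,"dy":-18.6,"yaw":-0.6}]' --grip 55 --newtons 15

```text
$.rows[0]: bad value
```

```bash
cat >> h.py <<'E'
def tool(target, s=None):
    "shift in cm in tool axes from measured pose to world target of TCP; also heading"
    s=s or read_state();R=cv2.Rodrigues(np.array(s['ee_rot'],float))[0]
    return (R.T@(np.array(target,float)-s['ee_pos'])/10).round(2), round(float(np.arctan2(R[1,0],R[0,0])),3), s['ee_pos'].round(1), R[:,2].round(3)
E
python3 - <<'E'
from h import *
print(tool([470,-136,330]))
a=snap('top');b=snap('side');C=cloud(a);D=cloud(b)
x0,y0,x1,y1=205,150,295,225;i1=cv2.resize(a['image'][y0:y1,x0:x1,::-1],None,fx=4,fy=4,interpolation=cv2.INTER_CUBIC)
x0,y0,x1,y1=195,178,295,278;i2=cv2.resize(b['image'][y0:y1,x0:x1,::-1],None,fx=4,fy=4,interpolation=cv2.INTER_CUBIC)
W=np.zeros((400,770,3),np.uint8);W[:300,:360]=i1;W[:,370:]=i2;cv2.imwrite('pics/ph.png',W)
for n,s,c in(('top',a,C),('side',b,D)):
  ok=(s['range_z']>0)&(np.hypot(c[...,0]-600,c[...,1]-94)<150)
  m=ok&(c[...,2]>110)&(c[...,2]<125);r=cv2.minAreaRect(c[m][:,:2].astype(np.float32));print(n,'hood',r,m.sum())
  m=ok&(c[...,2]>132);r=cv2.minAreaRect(c[m][:,:2].astype(np.float32)) if m.sum()>3 else 0;print(n,'rib',r,m.sum(),c[m].mean(0))
  m=ok&(c[...,2]>74)&(c[...,2]<86);r=cv2.minAreaRect(c[m][:,:2].astype(np.float32));print(n,'deck',r,m.sum(),np.median(c[m][:,2]))
g=cv2.cvtColor(a['image'],cv2.COLOR_RGB2GRAY);print(g[184:199,256:272]);g=cv2.cvtColor(b['image'],cv2.COLOR_RGB2GRAY);print(g[196:213,243:265])
E
```

```text
(array([ 41.98, -37.35,   7.45]), 0.258, array([ 159.3, -604.3,  404.3]), array([-0.   ,  0.001, -1.   ]))
top hood ((612.8456420898438, 149.32745361328125), (71.8586196899414, 76.4521713256836), 77.68716430664062) 314
top rib ((613.127197265625, 149.08963012695312), (11.995875358581543, 42.316165924072266), 75.76226043701172) 38 [612.65959421 149.05861036 141.75468069]
top deck ((600.593994140625, 92.74235534667969), (280.48223876953125, 170.7860870361328), 77.08992004394531) 2310 80.46443751114164
side hood ((617.1888427734375, 154.49783325195312), (76.93888854980469, 77.52783203125), 77.85078430175781) 467
side rib ((616.6510009765625, 154.49435424804688), (14.363798141479492, 45.38884735107422), 76.83062744140625) 77 [615.95925279 155.52055494 139.37528535]
side deck ((603.9812622070312, 95.8037338256836), (287.32623291015625, 173.06614685058594), 77.1017074584961) 3181 80.25486096170658
[[242 243 243 243 242 242 242 242 242 242 243 242 242 243 242 242]
 [243 242 242 242 242 242 241 240 240 240 241 242 242 243 243 242]
 [242 242 242 242 240 237 233 229 227 230 235 239 241 242 242
[... 1692 characters left out ...]
8  97  98  96 131 116 169 226
  237 234 233 233]
 [233 233 235 241 198  98 122 128 104  99  99  97  96 121 124  99 205 239
  236 234 234 234]
 [233 233 234 237 244 202 113 113 125 139 146 144 140 108  93 186 233 238
  234 233 233 233]
 [234 233 234 234 238 245 231 180 115  93  94 100 100 154 231 247 239 235
  234 234 234 234]
 [233 233 234 233 234 236 240 246 233 218 220 241 252 247 241 237 235 234
  234 233 233 234]
 [233 233 234 233 233 234 234 237 239 240 240 239 238 236 235 234 234 234
  233 234 234 234]
 [233 233 233 234 233 233 233 234 234 234 235 234 234 234 234 234 234 233
  233 234 233 235]
 [234 233 233 234 234 234 233 234 234 234 233 234 234 234 234 233 234 234
  234 233 235 236]]
```

View pics/ph.png

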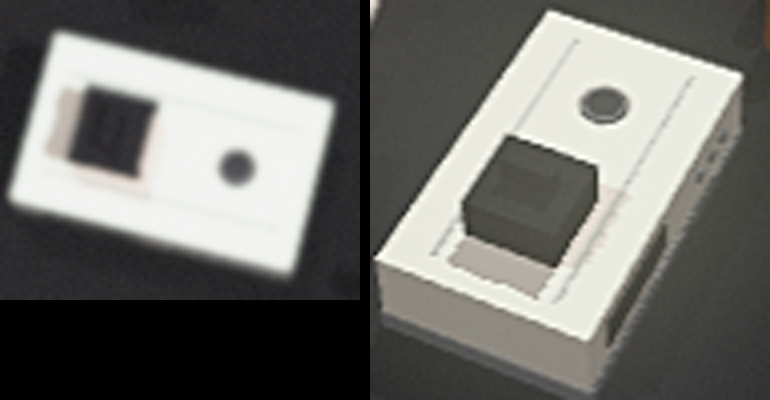

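The crop shows the well at top (264.3,192) and side (253.5,204), with the hood open. The move was refused, probably because each row needs all four keys.

move_arm --rows '[{"dx":4.2,"dy":-3.7,"dz":0,"yaw":-0.12},{"dx":8.4,"dy":-7.4,"dz":0,"yaw":-0.24},{"dx":12.6,"dy":-11.1,"dz":0,"yaw":-0.36},{"dx":16.8,"dy":-14.8,"dz":0,"yaw":-0.48},{"dx":21,"dy":-18.6,"dz":0,"yaw":-0.6}]' --grip 55 --newtons 15

```text
t: 0.92
ee_pos: [315.7, -369.3, 404.8]
ee_rot: [2.854, 1.312, -0.0]
contact_force: [0.4, -1.0, -0.1]
gripper_width: 0.554
grasp_force: 0.0
```

```bash
python3 -c "
from h import *
print(tool([471,-136,340]))"
```

```text
(array([27.82, -3.41,  6.47]), 0.862, array([ 315.7, -369.3,  404.8]), array([ 0., -0., -1.]))
```

move_arm --rows '[{"dx":5.6,"dy":-0.7,"dz":0,"yaw":0},{"dx":11.2,"dy":-1.4,"dz":1,"yaw":0},{"dx":16.8,"dy":-2,"dz":2,"yaw":0},{"dx":22.4,"dy":-2.7,"dz":3.5,"yaw":0},{"dx":27.8,"dy":-3.4,"dz":5,"yaw":0}]'

```text
t: 1.55
ee_pos: [471.9, -136.8, 354.5]
ee_rot: [2.857, 1.306, 0.001]
contact_force: [0.8, -1.3, 0.6]
gripper_width: 0.549
grasp_force: 0.0
```

```bash
python3 - <<'E'
from h import *
print(tool([471,-136,250]))
b=snap('side');h=cv2.cvtColor(b['image'],cv2.COLOR_RGB2HSV)
i=cv2.resize(b['image'][90:220,240:370,::-1],None,fx=4,fy=4,interpolation=cv2.INTER_CUBIC);cv2.imwrite('pics/g1.png',i)
E
```

```text
(array([ 0.  , -0.13, 10.45]), 0.858, array([ 471.9, -136.8,  354.5]), array([ 0.001, -0.   , -1.   ]))
```

View pics/g1.png

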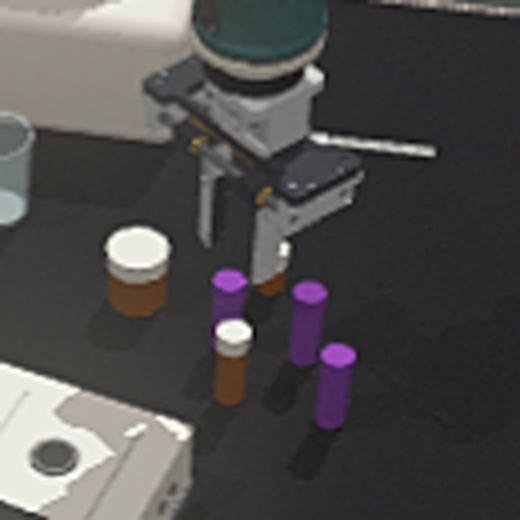

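The gripper is above the tall vial, which stands at crop (232,360), and its two fingertips are at crop (205,240) and (265,280). The path down is clear.

move_arm --rows '[{"dx":0,"dy":-0.1,"dz":3.5,"yaw":0},{"dx":0,"dy":-0.1,"dz":7,"yaw":0},{"dx":0,"dy":-0.1,"dz":9.5,"yaw":0},{"dx":0,"dy":-0.1,"dz":10.3,"yaw":0},{"dx":0,"dy":-0.1,"dz":10.3,"yaw":0}]'

```text
t: 2.22
ee_pos: [470.5, -137.8, 251.8]
ee_rot: [-2.857, -1.306, 0.0]
contact_force: [-0.1, -0.1, -0.3]
gripper_width: 0.549
grasp_force: 0.0
```

move_arm --rows '[{"dx":0,"dy":0,"dz":0,"yaw":0},{"dx":0,"dy":0,"dz":0,"yaw":0},{"dx":0,"dy":0,"dz":0,"yaw":0},{"dx":0,"dy":0,"dz":0,"yaw":0}]' --grip 10 --newtons 15

```text
t: 2.72
ee_pos: [470.5, -137.8, 252.0]
ee_rot: [2.857, 1.306, 0.001]
contact_force: [-0.6, 0.5, 5.7]
gripper_width: 0.284
grasp_force: 15.0
```

The grip is closed on the cap: 26.7 mm opening, 15 N.

move_arm --rows '[{"dx":0,"dy":0,"dz":-4,"yaw":0},{"dx":0,"dy":0,"dz":-9,"yaw":0},{"dx":4,"dy":-0.4,"dz":-10,"yaw":0},{"dx":9,"dy":-1,"dz":-10,"yaw":0},{"dx":14,"dy":-1.6,"dz":-10,"yaw":0}]'

```text
t: 3.35
ee_pos: [550.5, -20.3, 351.9]
ee_rot: [2.857, 1.305, 0.0]
contact_force: [0.8, -1.4, -0.1]
gripper_width: 0.288
grasp_force: 15.0
```

move_arm --rows '[{"dx":4,"dy":-0.4,"dz":0,"yaw":0},{"dx":6.2,"dy":-0.6,"dz":0,"yaw":0},{"dx":6.2,"dy":-0.6,"dz":0.5,"yaw":0},{"dx":6.2,"dy":-0.6,"dz":0.5,"yaw":0}]'

```text
t: 3.85
ee_pos: [585.4, 28.2, 346.0]
ee_rot: [-2.858, -1.305, 0.002]
contact_force: [-0.3, -1.0, -0.9]
gripper_width: 0.285
grasp_force: 15.0
```

```bash
python3 - <<'E'
from h import *
print(tool([586,30,347]))
a=snap('top');b=snap('side')
i1=cv2.resize(a['image'][150:225,205:305,::-1],None,fx=4,fy=4,interpolation=cv2.INTER_CUBIC)
i2=cv2.resize(b['image'][110:230,200:300,::-1],None,fx=4,fy=4,interpolation=cv2.INTER_CUBIC)
W=np.zeros((480,800,3),np.uint8);W[:300,:400]=i1;W[:,400:]=i2;cv2.imwrite('pics/g2.png',W)
# where an upright vial foot / cap at 586,30 would project
for z in(95,177):print(z,proj(a,[586,30,z]).round(1),proj(b,[586,30,z]).round(1))
E
```

```text
(array([ 0.18, -0.07, -0.1 ]), 0.857, array([585.4,  28.2, 346. ]), array([-0.001, -0.001, -1.   ]))
95 [264.  190.5] [254. 200.]
177 [264.3 186.9] [253.7 181.3]
```

View pics/g2.png

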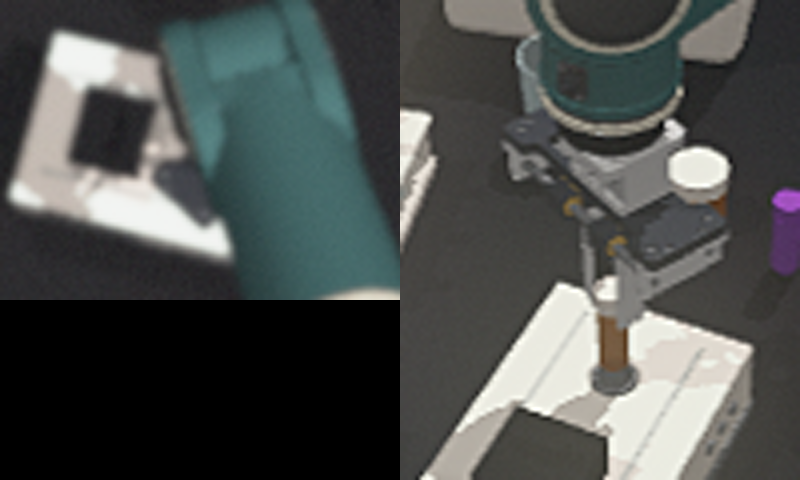

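Side view: the amber body is at crop (613,340), with its foot seen just over the carrier ring at (614,378). The arm hides the top view. I'll measure foot against well in the side camera, using the earlier unobstructed picture for the well.

```bash
cat > rel.py <<'E'
from h import *
from scipy.optimize import least_squares
def dark(s,img,box):
    x0,y0,x1,y1=box;g=cv2.cvtColor(img,cv2.COLOR_BGR2GRAY).astype(float)[y0:y1,x0:x1]
    m=(g<np.median(g)-45).astype(np.uint8);m=cv2.morphologyEx(m,cv2.MORPH_CLOSE,np.ones((5,5)))
    c=max(cv2.findContours(m,0,1)[0],key=cv2.contourArea);f=np.zeros_like(m);cv2.drawContours(f,[c],-1,1,-1)
    v,u=np.nonzero(f);q=np.array([plane(s,a+x0,b+y0,81)[:2] for a,b in zip(u,v)]);return np.array([u.mean()+x0,v.mean()+y0]),q.mean(0),np.sqrt(4*len(u)/np.pi),q.min(0),q.max(0)
b=snap('side');a=snap('top')
wa=dark(a,cv2.imread('pics/a.png'),(254,181,275,202));wb=dark(b,cv2.imread('pics/b.png'),(240,192,268,216))
print('well top',wa,'\nwell side',wb)
C=cloud(b);h=cv2.cvtColor(b['image'],cv2.COLOR_RGB2HSV)
s=read_state();e=s['ee_pos'];foot=e[2]-180-70
ok=(b['range_z']>0)&(h[...,0]<18)&(h[...,1]>110)&(h[...,2]>40)&(np.hypot(C[...,0]-e[0],C[...,1]-e[1])<45)&(C[...,2]>foot+4)&(C[...,2]<foot+50)
P=C[ok];print('n',len(P),P.min(0).round(),P.max(0).round())
r=least_squares(lambda p:np.hypot(P[:,0]-p[0],P[:,1]-p[1])-12.5,[e[0],e[1]],loss='soft_l1').x;print('circle fit',r.round(1),'tcp',e.round(1))
# mask axis: row-wise mid columns -> ray at tcp y plane
R=[]
for v in np.unique(np.nonzero(ok)[0]):
    u=np.nonzero(ok[v])[0]
    if len(u)>=5:
        c,d=ray(b,(u.min()+u.max())/2,v);k=(e[1]-c[1])/d[1];p=c+d*k;R.append((p[0],p[2],len(u)))
R=np.array(R);print('axis x at tcp y:',np.median(R[:,0]).round(1),'slope',np.polyfit(R[:,1],R[:,0],1)[0].round(3),R.round(1)[:,:].tolist())
E
python3 rel.py
```

```text
well top (array([263.71232877, 191.45205479]), array([584.39409771,  30.80357371]), np.float64(9.640875829802336), array([566.37827501,  13.93873117]), array([602.13654857,  49.22409941])) 
well side (array([253.10526316, 204.        ]), array([588.03045529,  34.28126298]), np.float64(10.998079684646791), array([569.27202595,  16.02232809]), array([607.48898519,  52.48002077]))
n 52 [578.  29. 101.] [596.  51. 147.]
circle fit [590.6  30.7] tcp [585.6  28.5 346.8]
axis x at tcp y: 589.3 slope -0.013 [[589.1, 124.4, 6.0], [589.1, 119.9, 7.0], [589.2, 115.5, 6.0], [589.3, 111.0, 5.0], [589.3, 106.5, 5.0], [589.4, 101.9, 5.0], [589.4, 97.4, 6.0]]
```

```bash
cat > rel2.py <<'E'
from h import *
b=snap('side');e=read_state()['ee_pos'];g=cv2.cvtColor(b['image'],cv2.COLOR_RGB2GRAY).astype(float);foot=e[2]-250
h=cv2.cvtColor(b['image'],cv2.COLOR_RGB2HSV)
for z in range(int(foot)+6,int(foot)+46,5):
    u,v=proj(b,[e[0],e[1],z]);v=int(round(v));u=int(round(u));row=g[v,u-14:u+15]
    bg=210;c=np.arange(u-14,u+15);d=np.clip((bg-row)/(bg-80),0,1)
    x=[plane(b,k,v,z)[0] for k in(0,)] if 0 else None
    L=[i for i in range(len(d)-1) if d[i]<.5<=d[i+1]];R=[i for i in range(len(d)-1) if d[i]>=.5>d[i+1]]
    f=lambda i:c[i]+(.5-d[i])/(d[i+1]-d[i])
    print(z,v,'L',[round(f(i),1) for i in L],'R',[round(f(i),1) for i in R],'tcp u',round(proj(b,[e[0],e[1],z])[0],1),b['image'][v,u-8:u+9].mean(1).astype(int).tolist())
C=cloud(b);v0=int(proj(b,[e[0],e[1],foot+25])[1]);u0=int(proj(b,[e[0],e[1],foot+25])[0])
for v in range(v0-4,v0+5,2):print(v,[tuple(int(round(q)) for q in C[v,u]) for u in range(u0-6,u0+7)])
E
python3 rel2.py
```

```text
102 198 L [np.float64(249.3)] R [np.float64(256.5)] tcp u 254.2 [231, 236, 226, 165, 78, 90, 93, 92, 93, 87, 68, 219, 242, 233, 234, 223, 214]
107 197 L [np.float64(249.3)] R [np.float64(256.5)] tcp u 254.1 [231, 236, 226, 166, 76, 91, 92, 91, 91, 86, 68, 217, 240, 233, 232, 221, 212]
112 196 L [np.float64(249.3)] R [np.float64(256.5)] tcp u 254.1 [232, 236, 226, 165, 76, 89, 91, 92, 91, 85, 68, 216, 240, 233, 232, 232, 233]
117 195 L [np.float64(249.3)] R [np.float64(256.4)] tcp u 254.1 [231, 236, 229, 166, 76, 89, 91, 89, 90, 84, 102, 220, 239, 233, 231, 232, 232]
122 194 L [np.float64(248.9)] R [np.float64(256.4)] tcp u 254.1 [232, 238, 211, 130, 77, 89, 92, 90, 88, 81, 103, 220, 239, 233, 231, 231, 231]
127 193 L [np.float64(248.9)] R [np.float64(256.4)] tcp u 254.1 [232, 238, 212, 130, 78, 89, 91, 90, 89, 81, 100, 218, 239, 233, 232, 231, 231]
132 191 L [np.float64(248.9)] R [np.float64(256.1)] tcp u 254.0 [234, 238, 212, 130, 79, 85, 90, 103, 123, 129, 140, 180, 229, 239, 234, 232, 232]
137 190 L [np.float64(248.8)] R [np.float64(257.5)] tcp u 254.0 [231, 239, 212, 129, 76, 85,
[... 403 characters left out ...]
5, 48, 156), (588, -25, 79), (585, -24, 80), (581, -23, 82), (578, -24, 82)]
193 [(614, -8, 81), (598, 42, 136), (595, 42, 137), (591, 45, 141), (589, 41, 138), (585, 45, 142), (583, 40, 138), (581, 37, 135), (579, 33, 131), (587, -16, 78), (583, -15, 81), (580, -14, 82), (577, -17, 80)]
195 [(612, 0, 81), (598, 45, 131), (595, 43, 129), (592, 45, 132), (589, 42, 130), (586, 42, 130), (583, 41, 130), (581, 39, 128), (579, 33, 123), (585, -8, 79), (581, -7, 81), (578, -8, 79), (575, -9, 80)]
197 [(611, 7, 79), (599, 41, 118), (596, 42, 119), (592, 44, 122), (589, 44, 123), (586, 43, 123), (583, 41, 121), (581, 39, 119), (579, 32, 113), (582, 6, 85), (581, -3, 75), (577, 0, 79), (574, -1, 79)]
```

The vial axis and the well line up across the side view (u 252.9 against 253.1). Along the view the vial sits about 3–4 mm short, and the top view roughly agrees. I'll shift about (-1,+3) mm and lower while feeling for contact.

move_arm --rows '[{"dx":0.16,"dy":-0.27,"dz":0,"yaw":0},{"dx":0.16,"dy":-0.27,"dz":0.8,"yaw":0},{"dx":0.16,"dy":-0.27,"dz":1.4,"yaw":0},{"dx":0.16,"dy":-0.27,"dz":1.7,"yaw":0},{"dx":0.16,"dy":-0.27,"dz":1.8,"yaw":0}]'

```text
t: 4.72
ee_pos: [584.9, 32.1, 328.4]
ee_rot: [2.857, 1.306, -0.0]
contact_force: [0.1, -2.5, 1.0]
gripper_width: 0.286
grasp_force: 15.0
```

move_arm --rows '[{"dx":0,"dy":0,"dz":0.2,"yaw":0},{"dx":0,"dy":0,"dz":0.4,"yaw":0},{"dx":0,"dy":0,"dz":0.4,"yaw":0}]'

```text
t: 5.1
ee_pos: [584.9, 32.3, 324.5]
ee_rot: [2.857, 1.306, -0.0]
contact_force: [1.5, -3.1, -0.5]
gripper_width: 0.285
grasp_force: 15.0
```

The foot is inside the cup, and the side force says we're a bit too far toward +y. I'll ease back 1 mm and go on down.

move_arm --rows '[{"dx":-0.05,"dy":0.11,"dz":0.2,"yaw":0},{"dx":-0.05,"dy":0.11,"dz":0.7,"yaw":0},{"dx":-0.05,"dy":0.11,"dz":1.2,"yaw":0},{"dx":-0.05,"dy":0.11,"dz":1.2,"yaw":0}]'

```text
t: 5.6
ee_pos: [585.2, 31.4, 312.1]
ee_rot: [-2.856, -1.306, 0.001]
contact_force: [-0.5, 0.0, -0.7]
gripper_width: 0.286
grasp_force: 15.0
```

move_arm --rows '[{"dx":0,"dy":0,"dz":0.6,"yaw":0},{"dx":0,"dy":0,"dz":1.2,"yaw":0},{"dx":0,"dy":0,"dz":1.8,"yaw":0},{"dx":0,"dy":0,"dz":2.1,"yaw":0},{"dx":0,"dy":0,"dz":2.1,"yaw":0}]'

```text
t: 6.22
ee_pos: [585.3, 31.3, 291.4]
ee_rot: [-2.857, -1.306, 0.001]
contact_force: [-0.4, -0.8, -0.8]
gripper_width: 0.283
grasp_force: 15.0
```

move_arm --rows '[{"dx":0,"dy":0,"dz":0.1,"yaw":0},{"dx":0,"dy":0,"dz":0.2,"yaw":0},{"dx":0,"dy":0,"dz":0.2,"yaw":0}]'

```text
t: 6.6
ee_pos: [585.4, 31.3, 289.7]
ee_rot: [-2.857, -1.306, -0.0]
contact_force: [-0.5, -1.1, -0.5]
gripper_width: 0.285
grasp_force: 15.0
```

move_arm --rows '[{"dx":0,"dy":0,"dz":0,"yaw":0},{"dx":0,"dy":0,"dz":0,"yaw":0},{"dx":0,"dy":0,"dz":0,"yaw":0}]' --grip 50

```text
t: 6.98
ee_pos: [585.4, 31.3, 289.7]
ee_rot: [-2.857, -1.306, -0.0]
contact_force: [-0.7, 0.4, -0.5]
gripper_width: 0.498
grasp_force: 0.0
```

move_arm --rows '[{"dx":0,"dy":0,"dz":-2.5,"yaw":0},{"dx":0,"dy":0,"dz":-5,"yaw":0},{"dx":0,"dy":0,"dz":-5,"yaw":0}]'

```text
t: 7.35
ee_pos: [585.7, 31.4, 341.3]
ee_rot: [2.856, 1.306, 0.004]
contact_force: [0.2, -0.6, 0.2]
gripper_width: 0.502
grasp_force: 0.0
```

move_arm --rows '[{"dx":0,"dy":0,"dz":0,"yaw":0},{"dx":0,"dy":0,"dz":0,"yaw":0},{"dx":0,"dy":0,"dz":0,"yaw":0},{"dx":0,"dy":0,"dz":0,"yaw":0}]' --grip 0

```text
t: 7.85
ee_pos: [585.3, 31.3, 339.3]
ee_rot: [-2.857, -1.306, 0.001]
contact_force: [-0.1, 0.1, -0.6]
gripper_width: 0.108
grasp_force: 0.0
```

```bash
python3 - <<'E'
from h import *
b=snap('side');s=read_state();print(s['ee_pos'],s['gripper_width'],s['contact_force'])
i=cv2.resize(b['image'][130:240,200:300,::-1],None,fx=5,fy=5,interpolation=cv2.INTER_CUBIC);cv2.imwrite('pics/g3.png',i)
C=cloud(b);h=cv2.cvtColor(b['image'],cv2.COLOR_RGB2HSV)
m=(np.hypot(C[...,0]-588,C[...,1]-32)<20)&(C[...,2]>108)&(C[...,2]<124)&(h[...,1]<40)&(h[...,2]>200);print(m.sum(),C[m].mean(0),C[m][:,2].max())
E
```

```text
[585.32925286  31.34779666 339.43613102] 0.06824292998627861 [0.22232147 0.96987202 0.27530918]
39 [587.96491879  33.5775673  117.80837194] 123.58618258412686
```

View pics/g3.png

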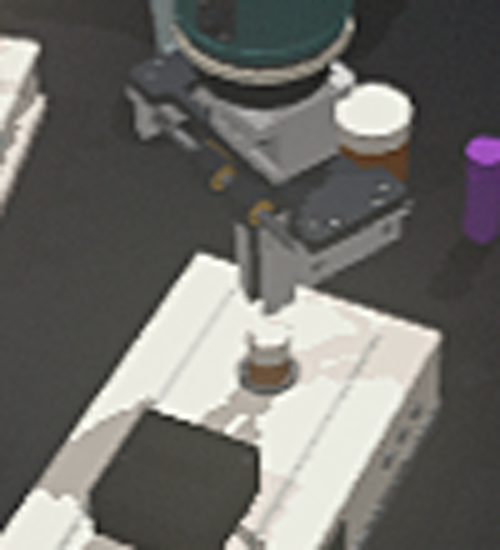

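The vial stands in the carrier at crop (268,360), and the closed fingers are above it at (265,300). Next I press down with the closed fingertips.

move_arm --rows '[{"dx":0,"dy":0,"dz":0.8,"yaw":0},{"dx":0,"dy":0,"dz":1.6,"yaw":0},{"dx":0,"dy":0,"dz":2,"yaw":0},{"dx":0,"dy":0,"dz":2,"yaw":0}]'

```text
t: 8.4
ee_pos: [585.3, 31.3, 319.2]
ee_rot: [-2.857, -1.306, 0.001]
contact_force: [-0.3, -0.0, -0.4]
gripper_width: 0.007
grasp_force: 0.0
```

move_arm --rows '[{"dx":0,"dy":0,"dz":0.1,"yaw":0},{"dx":0,"dy":0,"dz":0.2,"yaw":0},{"dx":0,"dy":0,"dz":0.3,"yaw":0},{"dx":0,"dy":0,"dz":0.3,"yaw":0}]'

```text
t: 8.9
ee_pos: [585.4, 31.3, 316.7]
ee_rot: [-2.857, -1.307, -0.0]
contact_force: [-0.8, 0.9, 0.2]
gripper_width: 0.009
grasp_force: 0.0
```

move_arm --rows '[{"dx":0,"dy":0,"dz":0.1,"yaw":0},{"dx":0,"dy":0,"dz":0.2,"yaw":0},{"dx":0,"dy":0,"dz":0.2,"yaw":0}]'

```text
t: 9.28
ee_pos: [585.7, 31.4, 315.3]
ee_rot: [2.857, 1.306, 0.002]
contact_force: [-0.4, -0.5, 7.5]
gripper_width: 0.004
grasp_force: 4.0
```

move_arm --rows '[{"dx":0,"dy":0,"dz":0.1,"yaw":0},{"dx":0,"dy":0,"dz":0.2,"yaw":0},{"dx":0,"dy":0,"dz":0.2,"yaw":0}]'

```text
t: 9.65
ee_pos: [585.6, 31.4, 313.2]
ee_rot: [2.857, 1.306, 0.002]
contact_force: [0.9, -0.3, 8.1]
gripper_width: 0.005
grasp_force: 3.6
```

move_arm --rows '[{"dx":0,"dy":0,"dz":0.1,"yaw":0},{"dx":0,"dy":0,"dz":0.2,"yaw":0},{"dx":0,"dy":0,"dz":0.2,"yaw":0}]'

```text
t: 10.02
ee_pos: [585.6, 31.4, 311.1]
ee_rot: [2.857, 1.306, 0.001]
contact_force: [-0.1, -0.3, 5.5]
gripper_width: 0.006
grasp_force: 2.9
```

move_arm --rows '[{"dx":0,"dy":0,"dz":0.1,"yaw":0},{"dx":0,"dy":0,"dz":0.2,"yaw":0},{"dx":0,"dy":0,"dz":0.2,"yaw":0}]'

```text
t: 10.4
ee_pos: [585.5, 31.3, 309.0]
ee_rot: [2.857, 1.306, 0.001]
contact_force: [-0.4, -0.4, 4.0]
gripper_width: 0.004
grasp_force: 2.4
```

move_arm --rows '[{"dx":0,"dy":0,"dz":0.1,"yaw":0},{"dx":0,"dy":0,"dz":0.2,"yaw":0},{"dx":0,"dy":0,"dz":0.2,"yaw":0}]'

```text
t: 10.78
ee_pos: [585.3, 31.3, 306.6]
ee_rot: [-2.857, -1.306, 0.0]
contact_force: [-0.9, 0.6, 2.1]
gripper_width: 0.004
grasp_force: 1.1
```

move_arm --rows '[{"dx":0,"dy":0,"dz":0.1,"yaw":0},{"dx":0,"dy":0,"dz":0.1,"yaw":0}]'

```text
t: 11.02
ee_pos: [585.3, 31.3, 305.5]
ee_rot: [-2.857, -1.306, 0.001]
contact_force: [-0.3, -0.1, 1.7]
gripper_width: 0.005
grasp_force: 0.7
```

move_arm --rows '[{"dx":0,"dy":0,"dz":0.1,"yaw":0},{"dx":0,"dy":0,"dz":0.1,"yaw":0}]'

```text
t: 11.28
ee_pos: [585.3, 31.3, 304.4]
ee_rot: [-2.857, -1.306, 0.001]
contact_force: [-0.2, -0.2, 0.6]
gripper_width: 0.008
grasp_force: 0.2
```

move_arm --rows '[{"dx":0,"dy":0,"dz":0.1,"yaw":0},{"dx":0,"dy":0,"dz":0.1,"yaw":0}]'

```text
t: 11.52
ee_pos: [585.3, 31.3, 303.4]
ee_rot: [-2.857, -1.306, 0.001]
contact_force: [-0.5, 0.3, -0.3]
gripper_width: 0.006
grasp_force: 0.0
```

move_arm --rows '[{"dx":0,"dy":0,"dz":0.1,"yaw":0},{"dx":0,"dy":0,"dz":0.1,"yaw":0}]'

```text
t: 11.78
ee_pos: [585.3, 31.3, 302.5]
ee_rot: [-2.857, -1.306, 0.0]
contact_force: [-0.3, -0.1, -0.4]
gripper_width: 0.006
grasp_force: 0.0
```

move_arm --rows '[{"dx":0,"dy":0,"dz":-3,"yaw":0},{"dx":0,"dy":0,"dz":-8,"yaw":0},{"dx":0,"dy":0,"dz":-8,"yaw":0},{"dx":0,"dy":0,"dz":-8,"yaw":0}]'

```text
t: 12.28
ee_pos: [585.2, 31.2, 382.3]
ee_rot: [2.857, 1.306, -0.0]
contact_force: [0.2, 0.2, -1.3]
gripper_width: 0.003
grasp_force: 0.0
```

```bash
python3 - <<'E'
from h import *
b=snap('side');s=read_state()
i=cv2.resize(b['image'][130:270,190:300,::-1],None,fx=4,fy=4,interpolation=cv2.INTER_CUBIC);cv2.imwrite('pics/g4.png',i)
C=cloud(b);h=cv2.cvtColor(b['image'],cv2.COLOR_RGB2HSV)
m=(np.hypot(C[...,0]-588,C[...,1]-32)<18)&(C[...,2]>90)&(C[...,2]<124)&(h[...,1]<40)&(h[...,2]>200);print(m.sum(),C[m].mean(0),np.percentile(C[m][:,2],[50,90]))
y=np.array([.2234,.9747]);w=np.array([584.6,31.5]);x=np.array([.9747,-.2234])
ok=(b['range_z']>0)&(np.hypot(C[...,0]-615,C[...,1]-153)<60)&(C[...,2]>110)&(C[...,2]<145)
q=(C[ok][:,:2]-np.array([588,34]))@np.array([x,y]).T;print('hood rel well (photometer axes, side cam) x,y',q.min(0),q.max(0),ok.sum())
print(tool([584.6+y[0]*200,31.5+y[1]*200,380]))
E
```

```text
43 [588.91382425  34.21384357 101.65455236] [101.91548953 103.72079377]
hood rel well (photometer axes, side cam) x,y [-38.37622816  85.75727361] [ 41.5215013  162.18512514] 571
(array([17.66, -9.43,  0.18]), 0.858, array([585.1,  31.2, 381.8]), array([-0.001, -0.   , -1.   ]))
```

View pics/g4.png

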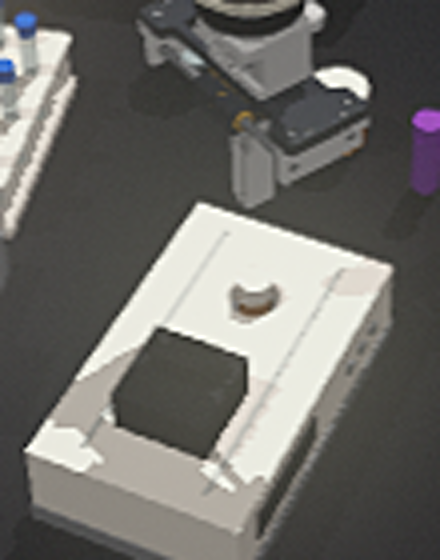

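Latched: the cap top is about 22 mm above the deck, and the vial is at crop (253,295). The hood is at crop (185,390), still open. I'll move round behind its +y wall with closed fingers.

move_arm --rows '[{"dx":4.2,"dy":-2.24,"dz":0,"yaw":-0.12},{"dx":8.4,"dy":-4.47,"dz":0,"yaw":-0.24},{"dx":12.6,"dy":-6.7,"dz":0,"yaw":-0.36},{"dx":16.8,"dy":-8.94,"dz":0,"yaw":-0.49},{"dx":16.8,"dy":-8.94,"dz":0,"yaw":-0.49}]'

```text
t: 12.95
ee_pos: [626.9, 220.6, 381.0]
ee_rot: [-2.446, -1.967, 0.002]
contact_force: [-0.5, -0.4, 0.5]
gripper_width: 0.008
grasp_force: 0.0
```

move_arm --rows '[{"dx":0,"dy":0,"dz":0,"yaw":0},{"dx":0,"dy":0,"dz":4,"yaw":0},{"dx":0,"dy":0,"dz":8,"yaw":0},{"dx":0,"dy":0,"dz":8.5,"yaw":0},{"dx":0,"dy":0,"dz":8.5,"yaw":0}]'

```text
t: 13.58
ee_pos: [628.0, 216.3, 298.6]
ee_rot: [2.456, 1.959, 0.001]
contact_force: [0.9, 0.8, 0.6]
gripper_width: 0.004
grasp_force: 0.0
```

```bash
python3 - <<'E'
from h import *
print(tool([594.6,74.3,297]))
a=snap('top');b=snap('side')
i1=cv2.resize(a['image'][140:230,195:305,::-1],None,fx=3,fy=3,interpolation=cv2.INTER_CUBIC)
i2=cv2.resize(b['image'][130:290,190:300,::-1],None,fx=3,fy=3,interpolation=cv2.INTER_CUBIC)
W=np.zeros((480,660,3),np.uint8);W[:270,:330]=i1;W[:,330:]=i2;cv2.imwrite('pics/g5.png',W)
E
```

```text
(array([-14.59,  -0.09,   0.16]), 1.347, array([628. , 216.3, 298.6]), array([ 0.,  0., -1.]))
```

View pics/g5.png

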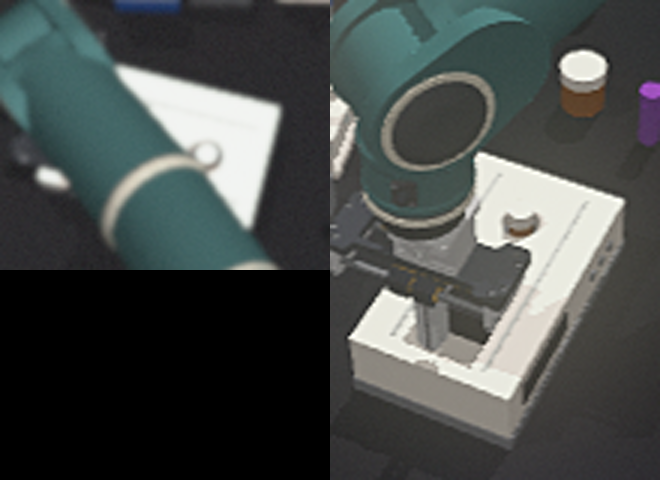

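The fingers at crop (430,330) stand behind the hood's closed wall. I'll push along -x of the tool.

move_arm --rows '[{"dx":-1,"dy":0,"dz":0,"yaw":0},{"dx":-2,"dy":0,"dz":0,"yaw":0},{"dx":-3,"dy":0,"dz":0,"yaw":0},{"dx":-4,"dy":0,"dz":0,"yaw":0},{"dx":-5,"dy":0,"dz":0,"yaw":0}]'

```text
t: 14.3
ee_pos: [616.5, 167.4, 297.8]
ee_rot: [-2.455, -1.96, -0.0]
contact_force: [0.6, 1.7, 1.6]
gripper_width: 0.003
grasp_force: 0.9
```

move_arm --rows '[{"dx":-1,"dy":0,"dz":0,"yaw":0},{"dx":-2,"dy":0,"dz":0,"yaw":0},{"dx":-3,"dy":0,"dz":0,"yaw":0},{"dx":-3.5,"dy":0,"dz":0,"yaw":0},{"dx":-4,"dy":0,"dz":0,"yaw":0}]'

```text
t: 14.92
ee_pos: [607.6, 128.8, 297.6]
ee_rot: [-2.455, -1.961, -0.0]
contact_force: [1.1, 0.7, -0.6]
gripper_width: 0.006
grasp_force: 0.8
```

move_arm --rows '[{"dx":-0.6,"dy":0,"dz":0,"yaw":0},{"dx":-1.2,"dy":0,"dz":0,"yaw":0},{"dx":-1.8,"dy":0,"dz":0,"yaw":0},{"dx":-2.4,"dy":0,"dz":0,"yaw":0},{"dx":-3,"dy":0,"dz":0,"yaw":0}]'

```text
t: 15.55
ee_pos: [600.9, 99.4, 297.6]
ee_rot: [-2.455, -1.96, 0.0]
contact_force: [0.3, 0.7, -1.4]
gripper_width: 0.003
grasp_force: 0.8
```

Force is steady at about 1–2 N. About 25 mm remain.

move_arm --rows '[{"dx":-0.5,"dy":0,"dz":0,"yaw":0},{"dx":-1,"dy":0,"dz":0,"yaw":0},{"dx":-1.5,"dy":0,"dz":0,"yaw":0},{"dx":-1.8,"dy":0,"dz":0,"yaw":0},{"dx":-2.0,"dy":0,"dz":0,"yaw":0}]'

```text
t: 16.18
ee_pos: [596.6, 80.2, 297.7]
ee_rot: [-2.455, -1.96, 0.0]
contact_force: [-0.4, 1.3, -1.6]
gripper_width: 0.003
grasp_force: 0.8
```

move_arm --rows '[{"dx":-0.1,"dy":0,"dz":0,"yaw":0},{"dx":-0.2,"dy":0,"dz":0,"yaw":0},{"dx":-0.3,"dy":0,"dz":0,"yaw":0}]'

```text
t: 16.55
ee_pos: [596.0, 77.4, 297.6]
ee_rot: [-2.455, -1.961, 0.0]
contact_force: [-0.8, 1.7, -0.6]
gripper_width: 0.007
grasp_force: 0.8
```

move_arm --rows '[{"dx":-0.1,"dy":0,"dz":0,"yaw":0},{"dx":-0.2,"dy":0,"dz":0,"yaw":0},{"dx":-0.2,"dy":0,"dz":0,"yaw":0}]'

```text
t: 16.92
ee_pos: [595.6, 76.5, 297.8]
ee_rot: [-2.453, -1.961, -0.003]
contact_force: [2.3, 9.2, -3.9]
gripper_width: 0.005
grasp_force: 4.5
```

The force rises to 9 N where the end stop was expected. I'll back off, lift clear and check.

move_arm --rows '[{"dx":1.5,"dy":0,"dz":0,"yaw":0},{"dx":5,"dy":0,"dz":0,"yaw":0},{"dx":8,"dy":0,"dz":-3,"yaw":0},{"dx":12,"dy":0,"dz":-8,"yaw":0},{"dx":16,"dy":0,"dz":-12,"yaw":0}]'

```text
t: 17.55
ee_pos: [631.1, 233.0, 419.7]
ee_rot: [2.455, 1.96, 0.001]
contact_force: [0.0, 0.9, 0.6]
gripper_width: 0.007
grasp_force: 0.0
```

move_arm --rows '[{"dx":0,"dy":5,"dz":-2,"yaw":0},{"dx":0,"dy":6,"dz":-2,"yaw":0},{"dx":0,"dy":6,"dz":-2,"yaw":0}]'

```text
t: 17.92
ee_pos: [689.6, 218.4, 436.7]
ee_rot: [-2.455, -1.96, 0.002]
contact_force: [-0.5, 0.5, -1.0]
gripper_width: 0.004
grasp_force: 0.0
```

```bash
python3 - <<'E'
from h import *
y=np.array([.2234,.9747]);x=np.array([.9747,-.2234])
for n,w in(('top',(584.4,30.8)),('side',(588,34.3))):
  s=snap(n);C=cloud(s)
  q=(C[...,:2]-np.array(w))@np.array([x,y]).T
  ok=(s['range_z']>0)&(abs(q[...,0])<60)&(q[...,1]>-80)&(q[...,1]<150)&(C[...,2]>112)&(C[...,2]<146)
  g=q[ok];print(n,ok.sum(),np.percentile(g,[2,98],axis=0).round(1).tolist())
  r=ok&(C[...,2]>133);print(n,'rib',r.sum(),q[r].mean(0).round(1))
print(read_state()['contact_force'],read_state()['ee_pos'])
cv2.imwrite('pics/g6.png',cv2.resize(s['image'][100:290,170:320,::-1],None,fx=3,fy=3))
E
```

```text
top 118 [[-14.4, -36.6], [38.5, 16.9]]
top rib 3 [16.4 -3.8]
side 479 [[-35.9, -35.4], [38.1, 36.5]]
side rib 69 [0.6 1.7]
[ 0.00297798 -1.18388555  0.72666621] [688.68121574 218.79403017 437.05386313]
```

View pics/g6.png

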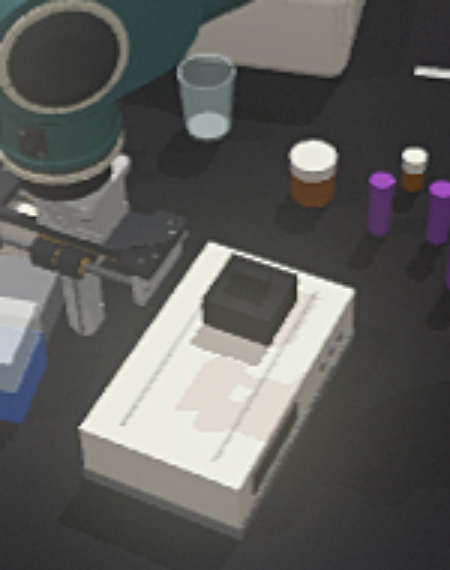

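The hood is centred over the well to about 1 mm, at crop (250,295). The end stop was felt, and the arm is clear of everything.

```bash
python3 -c "
from h import *
print(order.sign_off())"
```

```text
the job is handed in; nothing more can be done
None
```

The job is handed in: the tall vial stands in the carrier, which snapped and stayed latched; the hood is fully home over it, nothing else was moved, and no verdict came back.

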